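Latch the spark-guard gate

ROBOT

A 7-joint arm with a two-finger parallel gripper is mounted at the origin on the work surface. World frame = base frame: x ahead of the robot, y to its left, z up, the work surface at z = 0. Lengths are in m, angles in rad, forces in N, time in s.
With the tool pointing down it reaches from about 0.425 to 0.875 m from the base axis. Payload 9.9 kg.
Tool frame: the origin (TCP) lies at the very end of the fingers, on their centre line; the grasp point (between the pads) lies 19 mm behind it (pinch_z is the z of the grasp point in the tool frame, in m); z points along the fingers, y is the line along which they close (so a half turn about z gives the same grasp; the last joint's range is limited). The gripper opens to 85 mm and grips with 20 to 120 N. Pads are 22 mm wide; open, the fingers measure 114 mm over their backs; the gripper's body (76 mm by 85 mm) begins 54 mm behind the grasp point. The pads swing forward as they close: fully open they stand 13 mm farther back than shut.
Start: joints at [1.208, 0.576, 0.025, 1.437, -0.015, 1.129, -0.057], TCP at [0.186, -0.649, 0.231] pointing down, gripper open.
Joint ranges: [-2.76, 2.76], [-0.34, 2.15], [-1.52, 1.57], [0.19, 2.46], [-1.09, 4.23], [0.17, 1.99], [-2.82, 2.82]. Speed limits (rad/s): [2.22, 2.22, 3.01, 3.01, 3.14, 3.14, 3.14].

INTERFACE

Orientations are given as a unit quaternion [w, x, y, z].
In Python, from bench import get_obs, get_image, camera_model, close_job, pinch_z gives the robot as it stands.
- The arm moves only by the tool step_arm, never from a script. Its argument "series" is a list that holds one entry, the list of rows, each a list of 7 numbers: the turn, a rotation vector about the tool's x, y, z each as a share of pi/4 rad, from -1 to 1, then the shift along the tool's x, y, z each as a share of 40 cm, from -1 to 1, then the gripper command: -1 is fully open, 1 is shut, values between are in proportion. In form: [[[ax, ay, az, x, y, z, jaw], ...]]. A call has 1 to 8 rows; each row is the pose to reach, as a shift and turn from the pose commanded when the call began, along the tool's axes at that moment; what a row does not reach only later rows make up. A row lasts 1/8 s, in which the tool goes at most 62.5 mm and 10.7 degrees, less where a joint would pass 70% of its speed; a pose out of reach is approached as far as the arm can. A call with a number of a shift or a turn outside -1 to 1 is refused whole. A call with a gripper value outside its range is refused whole. The fingers move at their own pace and stop on an object; "grip_force" is the grip in N (left out, the last holds). Time passes only in rows, so rows that repeat a pose let the fingers close. It gives the time, the measured TCP pose, the force, the opening and the grip force at its end, in the units of the state.
- get_obs(): the state, without advancing time (a new reading comes with each control period).
- get_image(name): name is "scene" or "top" or "wrist"; returns the picture (420x560x3 uint8, blue, green, red); there is no depth.
- camera_model(name): a dict with "fx", "fy", "cx", "cy" (pixels), "xyz" and "orientation" of the camera in the world. Camera axes: x right, y down, z forward; pixel columns grow to the right and rows downward; lengths in m; the calibration is good to about 2 mm. A picture is of the moment at which its call begins: read the wrist's pose just before it. camera_model takes no time and is no camera call; for the wrist camera it gives the pose at the moment of the call.
- close_job(): hands the job in; it is judged then, once.
The state is a dict: "t": time; "q": joint angles; "joint_vel": joint speeds; "joint_efforts": joint torques, N m; "tool_pos": TCP position; "eef_rot": TCP orientation; "ft_force": force on the tool from outside, world axes, zero at the start; "moment": the same for the moment, N m; "width": finger opening in m; "grip_force": force on a finger pad.
Only numpy, scipy, OpenCV 4.12 (cv2) and the standard library are available. Lean on these libraries where they do the work, as an engineer would, in place of code of your own. Each camera call takes 0.05 s, during which the arm holds its last target. There are 200 camera calls.

TASK

Close the gate of the spark guard and latch it: lift the gate's latch bar by its yellow thumb tab, carry it over the lip of the brass striker as you swing the gate shut, and let its red end drop fully home into the notch between lip and backstop, so that the bar lies level and the gate stays shut when you let go. The striker bends easily and may sit anywhere along its slot, so go gently and feel for the backstop rather than forcing the bar against it, and leave the lamp and everything else on the bench alone.

Things in the scene. Friction and masses are not known exactly. Their poses are not given: they have to be found in the camera images.
- tab (a point): centre of the yellow upright thumb tab on the bar: 10 mm thick across the bar, 18 mm along it, standing 52 mm above the bar's top edge (this point 28 mm above that edge); pinch it from above across its 10 mm. x across the bar (normal to the gate), y along the bar from free end to pivot, z up when the bar is level
- bar (a joint): angle of the latch bar (flat steel, 8 mm thick, 20 mm high, about 0.2 kg) about its pivot on the gate, rad: 0 = level on its rest, positive = free end lifted, at most 0.6. It swings in the gate's plane and falls back by its weight
- bar_pivot (a point): pivot of the latch bar, half-way up the bar; on the gate's front face, 160 mm above the bench, 14 mm in front (-x of the gate) of the hinge axis and 70 mm from it along the gate. The tab's centre is 135 mm along the bar from here towards the free end and 38 mm higher. Same axes as the tab
- nose: red free end of the latch bar, 8 mm thick, 20 mm high, 52 mm long; origin at its middle, 194 mm along the bar from the pivot, 264 mm from the hinge along the gate; same axes as the tab. Pressed hard on the striker (15 N or more) it bends it
- gate (a joint): angle of the pierced blue-framed gate about its upright hinge, rad: 0 = in line with the guard's front, positive = open towards the robot. A light spring holds it ajar near 0.5; holding it shut by the tab takes 2 to 3 N. With the bar lifted it can swing on inwards to -0.15
- catch_post (a point): centre of the slotted steel plate (112 x 26 mm) on top of the fixed catch post, 140 mm above the bench; axes of the guard: x into the guard (closing direction), y from catch post to hinge, z up. From here the hinge axis lies 14 mm in +x and 260 mm in +y
- striker_slot (a point): point 26 mm above catch_post, at the height of the lip's top; same axes. The brass striker (24 mm in y) is bolted along the slot: its notch's middle is up to 16 mm either way in x from here, not measured. Along +x: lip 24 mm thick, top here (16 mm above the level bar's under edge); notch 12 mm wide; backstop 30 mm thick, top 28 mm higher. The nose has 4 mm play in the notch
- gate_hinge (a point): point on the gate's upright hinge axis, 160 mm above the bench; its axes turn with the gate: the gate extends along -y from it, x is the gate's normal, pointing into the guard, z up; at gate angle 0 its axes are those of the guard
- lamp: lamp shade being worked on, 120 mm across, 100 mm high, standing loose inside the guard; origin at its underside; leave alone
- lamp_stack: finished lamp shade, four tiers and a dome, 140 mm across, 145 mm high, origin at its underside; stands clear, leave alone
- rings: two welded hexagonal rings on each other, 150 mm across, 36 mm high, origin at the underside; leave alone
- hammer: hammer lying on the bench; leave alone
- wrench: wrench lying on the bench; leave alone
- driver: screwdriver lying on the bench; leave alone
- spray: red-labelled spray can, 60 mm across, 170 mm high, origin at the underside; leave alone
- template: yellow hexagonal template plate, 110 mm across, 8 mm thick; leave alone

How it is judged:
On the way:
1. the bar is lifted over the striker's lip with the gate nearly shut (value of joint bar above 0.07 rad and value of joint gate below 0.12 rad), for 0.1 s.
At the end, for the whole second after the job is handed in: The gate is held shut by the latch (gate angle between -0.078 and 0.08 rad, as the striker's place decides), the bar lies level in the notch (bar angle below 0.025 rad) and is at rest (value of joint bar below 0.025 rad and value of joint gate between -0.078 and 0.08 rad and angular speed of nose below 0.05 rad/s); the robot touches nothing.
It fails at once if the bar's nose is pressed on the striker with more than 15 N (contact force between nose and anything else above 15 N and contact force between nose and the fingers below 1 N).
It fails at once if the lamp inside the guard is moved by more than 20 mm (distance of lamp from where it was at the start of the episode above 0.02 m).
It fails at once if another thing on the bench is moved by more than 30 mm (distance of any of lamp_stack, rings, hammer, wrench, driver, spray, template from where it was at the start of the episode above 0.03 m).
It also fails if it takes over 58 s, if anything falls off the work surface, if the arm or the gripper's body presses on something with over 40 N, if the wrist force passes 120 N, or if a joint passes its speed limit or range.

## Working session

There is one attempt and no reset: what is moved stays moved. The work goes in short steps, Python scripts to look and compute and a tool call to move; the robot and the scene stay as the last step left them, time stands still between calls to the robot, and variables do not carry over. Pictures are saved under pics/ and viewed, at most 10 in all, crops included, and the job is handed in when it is done.

Besides the shell and the picture viewer there is one more tool, called in YAML: its name, and indented under it one key for each argument. step_arm: Moves the arm, as the interface text tells. Shift numbers are shares of 40 cm and turn numbers shares of pi/4 rad, none past 1 either way. Its arguments: {"type":"object","properties":{"series":{"type":"array"},"grip_force":{"type":"number"}},"required":["series"]}

```bash
mkdir -p pics
python3 - <<'E'
from bench import *
import cv2
for n in("scene","top"):
    im=get_image(n); cv2.imwrite(f"pics/{n}0.png",im); m=camera_model(n); print(n,m)
o=get_obs(); print(o["t"],o["tool_pos"],o["eef_rot"],o["ft_force"],o["width"],pinch_z)
E
```

```text
scene {'fx': 436.43112189529376, 'fy': 436.43112189529376, 'cx': 273.52076349302854, 'cy': 210.65757266420295, 'xyz': array([ 1.17407515, -0.05536724,  1.20376881]), 'orientation': array([-0.19378692,  0.70155184,  0.65823461, -0.19235081])}
top {'fx': 514.2741199167149, 'fy': 514.2741199167149, 'cx': 277.7377168343741, 'cy': 213.67331541438577, 'xyz': array([2.77436729e-01, 2.38316489e-04, 1.70329229e+00]), 'orientation': array([ 0.05010753, -0.69983468,  0.71026269, -0.05698748])}
0.1 [ 0.18565188 -0.64856485  0.23055152] [-7.09394304e-04  9.90299340e-01  1.38948531e-01 -1.41053732e-04] [-0.82861636  0.04717337  0.28543836] 0.08530661059985735 -0.0187
```

View pics/scene0.png

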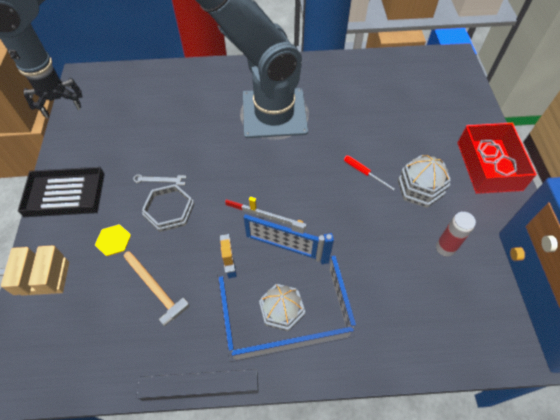

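View pics/top0.png

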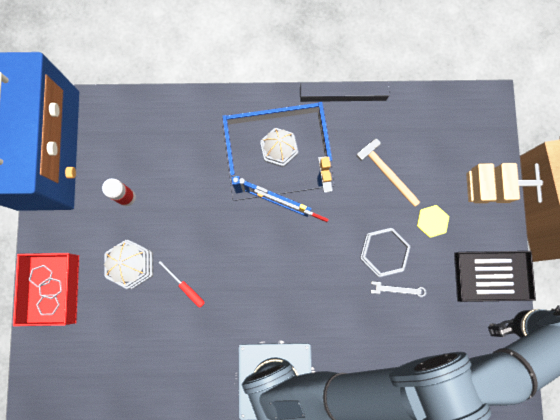

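The guard is ahead of the robot, with the hinge at top-view pixel (238,186), the nose near (322,218) and the striker near (326,170). I'll enlarge both views.

Run:
```python
import cv2,numpy as np
a=cv2.imread("pics/top0.png")[145:235,222:342]; b=cv2.imread("pics/scene0.png")[190:280,215:345]
cv2.imwrite("pics/c_top.png",cv2.resize(a,(780,585),interpolation=cv2.INTER_CUBIC))
cv2.imwrite("pics/c_scene.png",cv2.resize(b,(780,540),interpolation=cv2.INTER_CUBIC))
```

```text
(no output)
```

View pics/c_top.png

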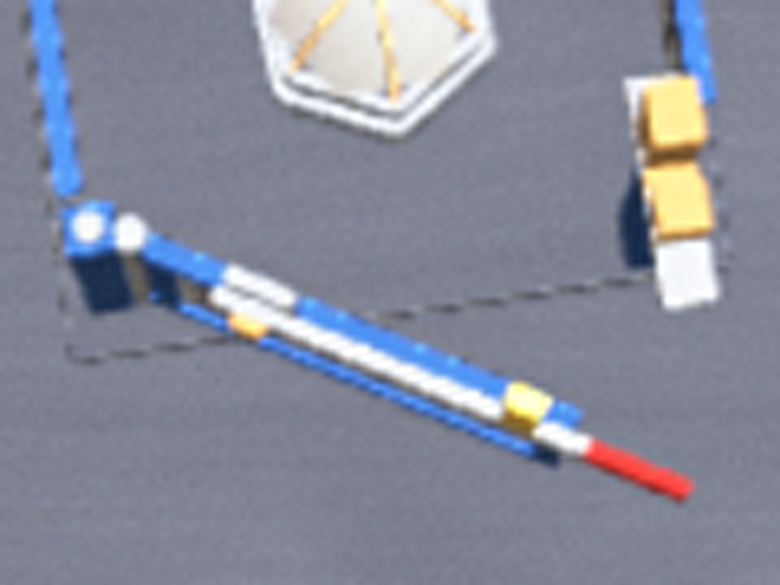

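View pics/c_scene.png

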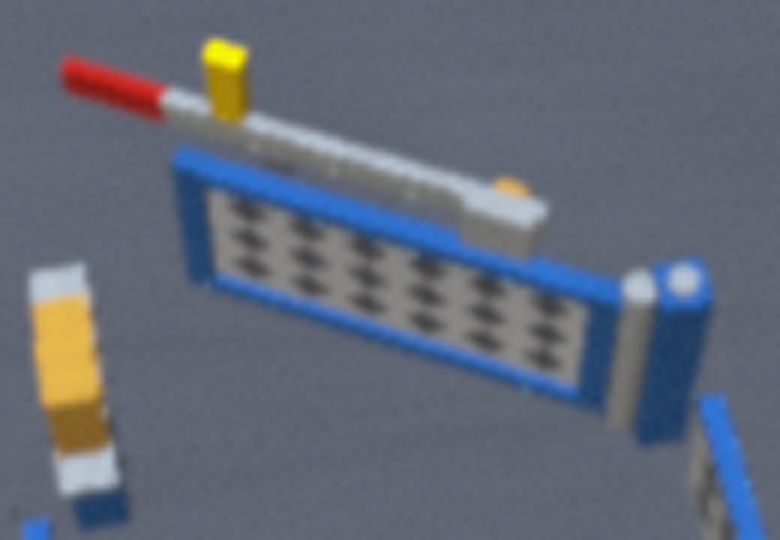

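```bash
cat > fit.py <<'E'
import numpy as np
from bench import camera_model
from scipy.spatial.transform import Rotation as R
from scipy.optimize import least_squares
def proj(m,p):
    w=np.asarray(m["orientation"]); r=R.from_quat(np.r_[w[1:],w[0]])
    c=r.inv().apply(np.asarray(p)-m["xyz"])
    return np.array([m["fx"]*c[0]/c[2]+m["cx"],m["fy"]*c[1]/c[2]+m["cy"]])
def rot(a): return np.array([[np.cos(a),-np.sin(a)],[np.sin(a),np.cos(a)]])
def world(P,kind,x,y,z):
    hx,hy,th,g,s=P[:5]
    # gate frame: extends -y; positive angle opens toward -x : rotate by -g
    if kind=="gate": v=rot(th-g)@[x,y]
    else: v=rot(th)@[x-14e-3+(s if kind=="str" else 0),y-.260]
    return np.array([hx+v[0],hy+v[1],z])
if __name__=="__main__":
    T=lambda u,v:((u+.5)/6.5-.5+222,(v+.5)/6.5-.5+145)
    S=lambda u,v:((u+.5)/6-.5+215,(v+.5)/6-.5+190)
    m=1e-3
    D=[("top","gate",-14,-205,222,T(530,400)),("top","gate",-14,-290,170,T(690,490)),("top","gate",-14,-238,170,T(590,447)),
    ("top","fix",-56,13,140,T(668,308)),("top","fix",-56,-13,140,T(718,298)),("top","fix",56,13,140,T(627,80)),
    ("top","str",-30,0,166,T(684,236)),("top","str",36,0,194,T(672,80)),("top","str",6,0,194,T(680,150)),
    ("scene","gate",-14,-205,222,S(226,52)),("scene","gate",-14,-290,170,S(66,65)),("scene","gate",-14,-238,170,S(163,97)),
    ("scene","fix",-56,-13,140,S(30,272)),("scene","fix",-56,13,140,S(85,264)),("scene","fix",56,-13,140,S(66,495)),("scene","fix",56,13,140,S(119,487)),
    ("scene","str",-30,0,166,S(62,294)),("scene","str",36,0,194,S(77,399))]
    M={n:camera_model(n) for n in("top","scene")}
    off=lambda P,c: np.array(P[5:7] if c=="scene" else P[7:9])
    def res(P):
        out=[]
        for c,k,x,y,z,uv in D: out+=list(proj(M[c],world(P,k,x*m,y*m,z*m))+off(P,c)-uv)
        return np.r_[out,np.array(P[5:])/1.0]
    f=least_squares(res,[.67,.13,-.1,.4,0,0,0,0,0],loss="soft_l1")
    P=f.x; print(P.round(4)); print(f.fun[:36].reshape(-1,2).round(1).tolist())
    np.save("P.npy",P)
    for n,a in dict(hinge=("gate",0,0,.16),tab=("gate",-.014,-.205,.198),nose=("gate",-.014,-.264,.16),catch=("fix",0,0,.14),notch=("str",0,0,.166)).items(): print(n,world(P,*a).round(4))
E
python3 fit.py
```

```text
[0.6187 0.0938 0.1389 0.5431 0.0018 0.1305 0.2234 0.1584 0.2651]
[[-0.3, 0.2], [0.3, -0.2], [-0.3, -0.1], [-0.4, -0.2], [0.1, 0.1], [-0.1, 0.2], [0.6, -0.2], [-0.2, 0.7], [0.2, -0.5], [-0.1, 0.3], [-0.3, -0.1], [0.5, -0.3], [0.1, 0.5], [0.2, 0.1], [-0.3, -0.2], [0.6, -0.7], [-0.3, 0.2], [-0.4, -0.1]]
hinge [0.6187 0.0938 0.16  ]
tab [ 0.5253 -0.0892  0.198 ]
nose [ 0.5021 -0.1434  0.16  ]
catch [ 0.6409 -0.1657  0.14  ]
notch [ 0.6426 -0.1654  0.166 ]
```

Both views fit to sub-pixel residuals: gate angle 0.54, tab at about (0.525, -0.089, 0.198), and striker offset near +2 mm. Next I'll write a planner that turns gate and bar angles into rows.

```bash
cat > plan.py <<'E'
import numpy as np,sys,json
from fit import world,rot
from scipy.spatial.transform import Rotation as R
from bench import get_obs
P=np.load("P.npy")
def pose(g,b,up=0,dx=0):
    """tool pose gripping tab at gate angle g, bar angle b, backed off by up along the tool"""
    G=R.from_euler("z",P[2]-g)
    B=R.from_euler("x",-b)
    p=np.r_[P[:2],.16]+G.apply(np.array([-.014+dx,-.070,0])+B.apply([0,-.135,.038]))
    T=G*B*R.from_matrix(np.array([[0,1,0],[1,0,0],[0,0,-1]]).astype(float))
    return p+T.apply([0,0,.0187-up]),T
def now():
    o=get_obs(); w=o["eef_rot"]; return np.array(o["tool_pos"]),R.from_quat(np.r_[w[1:],w[0]]),o
def rows(start,targets,jaw):
    p0,T0=start; out=[]
    for p,T in targets:
        a=(T0.inv()*T).as_rotvec()/(np.pi/4); s=T0.inv().apply(p-p0)/.4
        out.append([*a.round(3).tolist(),*s.round(4).tolist(),jaw])
    return out
def err(g,b,up=0,dx=0):
    p,T,o=now(); pt,Tt=pose(g,b,up,dx)
    print("err mm (tool axes)",(Tt.inv().apply(p-pt)*1e3).round(1),"rot",(Tt.inv()*T).as_rotvec().round(3),"t",o["t"],"F",np.round(o["ft_force"],1),"w",o["width"],"gf",o["grip_force"])
def gate_est(o=None):
    """gate, bar angle from the measured tool pose while gripping"""
    from scipy.optimize import least_squares
    p,T,o=now(); g=p+T.apply([0,0,-.0187]) 
    f=least_squares(lambda v:pose(v[0],v[1])[0]-pose(0,0)[1].apply([0,0,.0187])*0-p,[.2,.1]); return f.x
E
python3 - <<'E'
from plan import *
p,T,o=now()
t,Tt=pose(P[3],0,.10)
for r in rows((p,T),[(p+(t-p)*.5+[0,0,.03],R.from_rotvec((Tt*T.inv()).as_rotvec()*.5)*T),(t,Tt)],-1):print(r)
print(t,Tt.as_quat())
E
```

```text
[-0.001, -0.0, -0.565, 0.6005, -0.5556, -0.1352, -1]
[-0.002, -0.001, -1.13, 1.201, -1.1109, -0.1204, -1]
[ 0.52525024 -0.08919843  0.2793    ] [0.83462987 0.5508112  0.         0.        ]
```

step_arm:
  series:
    - [[0,0,-0.2,0.2,-0.18,-0.135,-1],[0,0,-0.4,0.4,-0.36,-0.135,-1],[0,0,-0.565,0.6,-0.555,-0.135,-1],[0,0,-0.565,0.6,-0.555,-0.135,-1],[0,0,-0.565,0.6,-0.555,-0.135,-1],[0,0,-0.565,0.6,-0.555,-0.135,-1],[0,0,-0.565,0.6,-0.555,-0.135,-1]]

```text
t: 0.98
tool_pos: [0.3565, -0.3678, 0.2855]
eef_rot: [-0.0, 0.935, 0.355, 0.0]
ft_force: [-0.4, -1.4, -1.2]
width: 0.0854
grip_force: 0.0
```

Run:
```python
from plan import *
p,T,o=now(); print(p)
for r in rows((p,T),[pose(P[3],0,.08)],-1):print(r)
```

```text
[ 0.35652927 -0.36775984  0.28546269]
[0.0, -0.001, -0.561, 0.7778, -0.2406, 0.0658, -1]
```

step_arm:
  series:
    - [[0,0,-0.56,0.778,-0.24,0,-1],[0,0,-0.56,0.778,-0.24,0,-1],[0,0,-0.56,0.778,-0.24,0,-1],[0,0,-0.56,0.778,-0.24,0,-1],[0,0,-0.56,0.778,-0.24,0.03,-1],[0,0,-0.56,0.778,-0.24,0.066,-1],[0,0,-0.56,0.778,-0.24,0.066,-1],[0,0,-0.56,0.778,-0.24,0.066,-1]]

```text
t: 1.98
tool_pos: [0.5247, -0.0942, 0.2589]
eef_rot: [0.0, 0.837, 0.548, -0.001]
ft_force: [-0.3, 0.1, -0.4]
width: 0.0856
grip_force: 0.0
```

Run:
```python
from plan import *
from bench import *
from fit import proj
import cv2
err(P[3],0,.08)
m=camera_model("wrist"); im=get_image("wrist")
for q in [(-.014,-.205,.222),(-.014,-.290,.17),(-.014,-.238,.17)]: print(proj(m,world(P,"gate",*q)))
for q in [(-.03,0,.166),(.006,0,.194)]: print(proj(m,world(P,"str",*q)))
cv2.imwrite("pics/w1.png",im)
```

```text
err mm (tool axes) [-4.8  1.4  0.4] rot [ 0.    -0.001  0.008] t 1.975 F [-0.3  0.1 -0.4] w 0.08560145289148259 gf 0.0
[279.84412207 232.25241545]
[281.12330838 303.02144224]
[280.65667046 246.30359285]
[419.46999768 250.74946155]
[482.48312245 243.58949156]
```

View pics/w1.png

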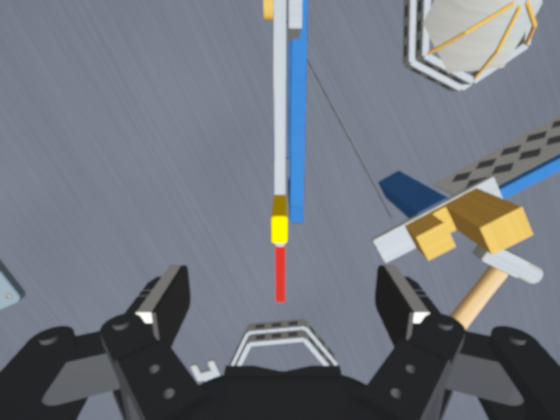

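The wrist view matches the predictions: tab (280,229) against (280,232), nose tip (281,302) against (281,303). I'll descend partway and check the remaining error.

step_arm:
  series:
    - [[0,0,0,0,0,0.1,-1],[0,0,0,0,0,0.1,-1],[0,0,0,0,0,0.1,-1]]

```text
t: 2.4
tool_pos: [0.5257, -0.0925, 0.2202]
eef_rot: [0.0, 0.836, 0.548, 0.0]
ft_force: [-0.6, -0.2, 0.7]
width: 0.0855
grip_force: 0.0
```

Run:
```python
from plan import *
err(P[3],0,.04)
p,T,o=now()
for r in rows((p,T),[pose(P[3],0,0)],-1):print(r)
```

```text
err mm (tool axes) [-2.9  1.7 -0.9] rot [-0.001  0.     0.006] t 2.4 F [-0.6 -0.2  0.7] w 0.08551896399580185 gf 0.0
[0.001, -0.0, -0.007, 0.0072, -0.0044, 0.1023, -1]
```

step_arm:
  series:
    - [[0,0,-0.007,0.006,-0.004,0.05,-1],[0,0,-0.007,0.006,-0.004,0.1,-1],[0,0,-0.007,0.006,-0.004,0.1,-1],[0,0,-0.007,0.006,-0.004,0.1,-1],[0,0,-0.007,0.006,-0.004,0.1,1],[0,0,-0.007,0.006,-0.004,0.1,1],[0,0,-0.007,0.006,-0.004,0.1,1],[0,0,-0.007,0.006,-0.004,0.1,1]]
  grip_force: 25

```text
t: 3.4
tool_pos: [0.5249, -0.0888, 0.179]
eef_rot: [0.0, 0.834, 0.551, 0.0]
ft_force: [0.2, -1.2, -0.0]
width: 0.0127
grip_force: 0.0
```

Run:
```python
from plan import *
err(P[3],0,0)
```

```text
err mm (tool axes) [ 0.2 -0.5  0.3] rot [-0.     0.    -0.001] t 3.4 F [ 0.2 -1.2 -0. ] w 0.012701721917937989 gf 0.0
```

Run:
```python
from plan import *
s=pose(P[3],0)
for b in (.05,.10,.16):print(rows(s,[pose(P[3],b)],1)[0])
print("closing")
s=pose(P[3],.16)
for g in (.5,.45,.4,.35,.3,.25):print(rows(s,[pose(g,.16)],1)[0])
```

```text
[0.0, -0.064, -0.0, 0.0028, -0.0, -0.0168, 1]
[-0.0, -0.127, -0.0, 0.0065, 0.0, -0.0335, 1]
[-0.0, -0.204, -0.0, 0.012, 0.0, -0.0532, 1]
closing
[-0.009, -0.0, -0.054, -0.001, 0.0216, 0.0002, 1]
[-0.019, -0.0, -0.117, -0.0011, 0.0467, 0.0002, 1]
[-0.029, -0.0, -0.18, 0.0001, 0.0717, -0.0, 1]
[-0.039, -0.0, -0.243, 0.0025, 0.0967, -0.0004, 1]
[-0.049, 0.0, -0.306, 0.0062, 0.1215, -0.001, 1]
[-0.059, -0.0, -0.368, 0.0111, 0.1461, -0.0018, 1]
```

step_arm:
  series:
    - [[0,0,0,0,0,0,1],[0,0,0,0,0,0,1],[0,-0.064,0,0.003,0,-0.017,1],[0,-0.127,0,0.0065,0,-0.0335,1],[0,-0.204,0,0.012,0,-0.053,1],[0,-0.204,0,0.012,0,-0.053,1],[0,-0.204,0,0.012,0,-0.053,1],[0,-0.204,0,0.012,0,-0.053,1]]

```text
t: 4.4
tool_pos: [0.5267, -0.0846, 0.2]
eef_rot: [0.044, 0.832, 0.549, -0.067]
ft_force: [-0.3, -3.2, 0.5]
width: 0.0091
grip_force: 27.9
```

Run:
```python
from plan import *
err(P[3],.16)
```

```text
err mm (tool axes) [ 0.  -0.5  0.6] rot [-0.     0.    -0.001] t 4.4 F [-0.3 -3.2  0.5] w 0.009120006370903305 gf 27.941432297229767
```

step_arm:
  series:
    - [[-0.009,0,-0.054,-0.001,0.0216,0,1],[-0.019,0,-0.117,-0.001,0.0467,0,1],[-0.029,0,-0.18,0,0.0717,0,1],[-0.039,0,-0.243,0.0025,0.0967,-0.0004,1],[-0.049,0,-0.306,0.0062,0.1215,-0.001,1],[-0.059,0,-0.368,0.0111,0.146,-0.0018,1],[-0.059,0,-0.368,0.0111,0.146,-0.0018,1],[-0.059,0,-0.368,0.0111,0.146,-0.0018,1]]

```text
t: 5.4
tool_pos: [0.5818, -0.1038, 0.2001]
eef_rot: [0.053, 0.743, 0.664, -0.06]
ft_force: [-0.7, -3.8, 2.4]
width: 0.0097
grip_force: 28.2
```

Run:
```python
from plan import *
err(.25,.16); print(P[4])
s=pose(.25,.16)
for g in (.2,.15,.1,.07):print(rows(s,[pose(g,.16)],1)[0])
s=pose(.07,.16)
for g in (.05,.04,.03,.02,.01,0):print(g,rows(s,[pose(g,.16)],1)[0])
```

```text
err mm (tool axes) [-0.2 -0.8  0.5] rot [ 0.001 -0.001  0.001] t 5.4 F [-0.7 -3.8  2.4] w 0.009711353526024152 gf 28.231714367866516
0.0017508892777423656
[-0.01, -0.0, -0.063, -0.0011, 0.0251, 0.0002, 1]
[-0.02, -0.0, -0.126, -0.001, 0.0501, 0.0002, 1]
[-0.03, -0.0, -0.189, 0.0004, 0.0752, -0.0001, 1]
[-0.037, 0.0, -0.226, 0.0018, 0.0902, -0.0003, 1]
0.05 [-0.004, 0.0, -0.025, -0.0006, 0.01, 0.0001, 1]
0.04 [-0.006, 0.0, -0.038, -0.0008, 0.015, 0.0001, 1]
0.03 [-0.008, -0.0, -0.05, -0.001, 0.02, 0.0002, 1]
0.02 [-0.01, 0.0, -0.063, -0.0011, 0.0251, 0.0002, 1]
0.01 [-0.012, 0.0, -0.075, -0.0012, 0.0301, 0.0002, 1]
0 [-0.014, -0.0, -0.088, -0.0012, 0.0351, 0.0002, 1]
```

step_arm:
  series:
    - [[-0.01,0,-0.063,-0.001,0.025,0,1],[-0.02,0,-0.126,-0.001,0.05,0,1],[-0.03,0,-0.189,0.0004,0.075,0,1],[-0.037,0,-0.226,0.0018,0.09,0,1],[-0.037,0,-0.226,0.0018,0.09,0,1],[-0.037,0,-0.226,0.0018,0.09,0,1]]

```text
t: 6.15
tool_pos: [0.6177, -0.1074, 0.2002]
eef_rot: [0.059, 0.681, 0.728, -0.055]
ft_force: [0.3, -5.5, 1.7]
width: 0.0098
grip_force: 28.4
```

Run:
```python
from plan import *
from bench import *
import cv2
err(.07,.16)
im=get_image("wrist"); cv2.imwrite("pics/w2.png",im)
```

```text
err mm (tool axes) [-0.3 -0.8  0.4] rot [ 0.    -0.001  0.001] t 6.15 F [ 0.3 -5.5  1.7] w 0.00982371034046883 gf 28.390358090400696
```

View pics/w2.png

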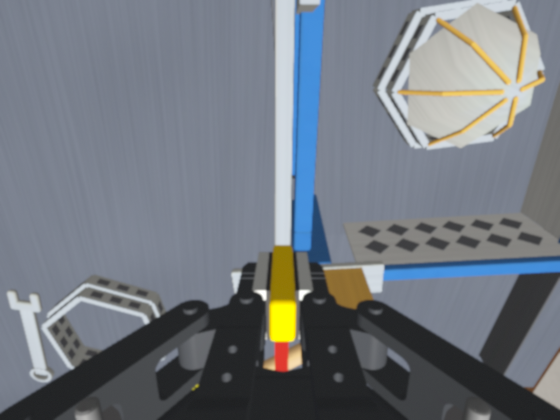

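The nose is over the lip with the bar raised, and the backstop is to its right. I'll creep in and watch the force.

step_arm:
  series:
    - [[-0.004,0,-0.025,-0.0006,0.01,0,1],[-0.006,0,-0.038,-0.0008,0.015,0,1],[-0.008,0,-0.05,-0.001,0.02,0,1],[-0.008,0,-0.05,-0.001,0.02,0,1],[-0.008,0,-0.05,-0.001,0.02,0,1]]

```text
t: 6.82
tool_pos: [0.6257, -0.1073, 0.2002]
eef_rot: [0.06, 0.666, 0.742, -0.054]
ft_force: [0.5, -5.4, 1.7]
width: 0.0102
grip_force: 28.4
```

step_arm:
  series:
    - [[-0.001,0,-0.0125,-0.0002,0.005,0,1],[-0.001,0,-0.0125,-0.0002,0.005,0,1],[-0.001,0,-0.0125,-0.0002,0.005,0,1]]

```text
t: 7.2
tool_pos: [0.6277, -0.1072, 0.2003]
eef_rot: [0.06, 0.662, 0.745, -0.054]
ft_force: [0.8, -6.0, 2.2]
width: 0.0096
grip_force: 28.3
```

step_arm:
  series:
    - [[-0.001,0,-0.0125,-0.0002,0.005,0,1],[-0.001,0,-0.0125,-0.0002,0.005,0,1],[-0.001,0,-0.0125,-0.0002,0.005,0,1]]

```text
t: 7.58
tool_pos: [0.6297, -0.1071, 0.2003]
eef_rot: [0.06, 0.659, 0.748, -0.054]
ft_force: [-0.6, -6.2, 2.6]
width: 0.0097
grip_force: 28.3
```

Run:
```python
from plan import *
err(.01,.16)
s=pose(.01,.16)
for g in (.006,.002,0,-.01):print(g,rows(s,[pose(g,.16)],1)[0])
print(now()[2]["moment"])
```

```text
err mm (tool axes) [-0.4 -0.9  0.3] rot [ 0.002 -0.001  0.001] t 7.575 F [-0.6 -6.2  2.6] w 0.009705350827564957 gf 28.329878747463226
0.006 [-0.001, -0.0, -0.005, -0.0001, 0.002, 0.0, 1]
0.002 [-0.002, -0.0, -0.01, -0.0003, 0.004, 0.0, 1]
0 [-0.002, -0.0, -0.013, -0.0003, 0.005, 0.0001, 1]
-0.01 [-0.004, 0.0, -0.025, -0.0006, 0.01, 0.0001, 1]
[-0.89728622 -0.06819698 -0.23213971]
```

step_arm:
  series:
    - [[0,0,-0.005,-0.0001,0.002,0,1],[-0.001,0,-0.01,-0.0002,0.004,0,1],[-0.001,0,-0.01,-0.0002,0.004,0,1]]

```text
t: 7.95
tool_pos: [0.6312, -0.107, 0.2003]
eef_rot: [0.06, 0.656, 0.751, -0.054]
ft_force: [-1.3, -4.8, 0.8]
width: 0.0098
grip_force: 28.5
```

step_arm:
  series:
    - [[0,0,-0.005,-0.0001,0.002,0,1],[0,0,-0.005,-0.0001,0.002,0,1]]

```text
t: 8.2
tool_pos: [0.632, -0.107, 0.2003]
eef_rot: [0.06, 0.654, 0.752, -0.054]
ft_force: [-0.7, -5.2, 2.7]
width: 0.0094
grip_force: 28.5
```

step_arm:
  series:
    - [[0,0,-0.005,-0.0001,0.002,0,1],[0,0,-0.005,-0.0001,0.002,0,1]]

```text
t: 8.45
tool_pos: [0.6328, -0.107, 0.2003]
eef_rot: [0.06, 0.653, 0.753, -0.054]
ft_force: [-0.7, -4.8, 2.6]
width: 0.0098
grip_force: 28.5
```

step_arm:
  series:
    - [[0,0,-0.005,-0.0001,0.002,0,1],[0,0,-0.005,-0.0001,0.002,0,1]]

```text
t: 8.7
tool_pos: [0.6336, -0.1069, 0.2003]
eef_rot: [0.06, 0.651, 0.755, -0.054]
ft_force: [-1.5, -6.7, 1.5]
width: 0.0097
grip_force: 28.5
```

step_arm:
  series:
    - [[0,0,-0.005,-0.0001,0.002,0,1],[0,0,-0.005,-0.0001,0.002,0,1]]

```text
t: 8.95
tool_pos: [0.6344, -0.1068, 0.2003]
eef_rot: [0.06, 0.65, 0.756, -0.054]
ft_force: [-0.2, -6.2, 2.1]
width: 0.0096
grip_force: 28.6
```

Run:
```python
from plan import *
err(-.014,.16)
```

```text
err mm (tool axes) [-0.4 -1.   0.3] rot [ 0.005 -0.002  0.002] t 8.95 F [-0.2 -6.2  2.1] w 0.009601668959385686 gf 28.582236170768738
```

step_arm:
  series:
    - [[0,0,-0.0025,0,0.001,0,1],[0,0,-0.0025,0,0.001,0,1]]

```text
t: 9.2
tool_pos: [0.6348, -0.1068, 0.2004]
eef_rot: [0.06, 0.649, 0.757, -0.055]
ft_force: [-1.2, -6.4, 3.0]
width: 0.0096
grip_force: 28.7
```

step_arm:
  series:
    - [[0,0,-0.0025,0,0.001,0,1],[0,0,-0.0025,0,0.001,0,1]]

```text
t: 9.45
tool_pos: [0.6352, -0.1067, 0.2004]
eef_rot: [0.06, 0.648, 0.757, -0.055]
ft_force: [-1.4, -6.2, 2.5]
width: 0.0097
grip_force: 28.7
```

step_arm:
  series:
    - [[0,0,-0.0025,0,0.001,0,1],[0,0,-0.0025,0,0.001,0,1]]

```text
t: 9.7
tool_pos: [0.6356, -0.1067, 0.2004]
eef_rot: [0.06, 0.647, 0.758, -0.055]
ft_force: [-1.5, -6.0, 2.1]
width: 0.0097
grip_force: 28.8
```

step_arm:
  series:
    - [[0,0,-0.0025,0,0.001,0,1],[0,0,-0.0025,0,0.001,0,1]]

```text
t: 9.95
tool_pos: [0.636, -0.1067, 0.2004]
eef_rot: [0.059, 0.647, 0.758, -0.055]
ft_force: [-1.0, -6.4, 1.9]
width: 0.0097
grip_force: 28.8
```

step_arm:
  series:
    - [[0,0,-0.0025,0,0.001,0,1],[0,0,-0.0025,0,0.001,0,1]]

```text
t: 10.2
tool_pos: [0.6364, -0.1066, 0.2004]
eef_rot: [0.059, 0.646, 0.759, -0.055]
ft_force: [-1.1, -6.8, 3.3]
width: 0.0098
grip_force: 28.9
```

step_arm:
  series:
    - [[0,0,-0.0025,0,0.001,0,1],[0,0,-0.0025,0,0.001,0,1]]

```text
t: 10.45
tool_pos: [0.6368, -0.1066, 0.2004]
eef_rot: [0.059, 0.645, 0.76, -0.055]
ft_force: [-2.0, -6.5, 2.3]
width: 0.0092
grip_force: 28.9
```

Run:
```python
from plan import *
err(-.026,.16)
o=now()[2];print(np.round(o["moment"],2))
```

```text
err mm (tool axes) [-0.4 -1.1  0.3] rot [ 0.007 -0.002  0.002] t 10.45 F [-2.  -6.5  2.3] w 0.009202760950042608 gf 28.938534557819366
[-0.98 -0.18 -0.15]
```

step_arm:
  series:
    - [[0,0,-0.0025,0,0.001,0,1],[0,0,-0.0025,0,0.001,0,1],[0,0,-0.0025,0,0.001,0,1]]

```text
t: 10.82
tool_pos: [0.637, -0.1066, 0.2003]
eef_rot: [0.059, 0.645, 0.76, -0.055]
ft_force: [-3.0, -6.9, 3.3]
width: 0.0097
grip_force: 29.5
```

step_arm:
  series:
    - [[0,0,-0.0025,0,0.001,0,1],[0,0,-0.0025,0,0.001,0,1],[0,0,-0.0025,0,0.001,0,1]]

```text
t: 11.2
tool_pos: [0.637, -0.1066, 0.2003]
eef_rot: [0.059, 0.644, 0.761, -0.055]
ft_force: [-3.7, -6.0, 3.3]
width: 0.0095
grip_force: 30.5
```

Contact: the position stalled at x=0.637 and Fx is rising. I'll back off about 2 mm at the nose to centre it, then lower.

Run:
```python
from plan import *
p,T,o=now()
err(-.024,.16)
s=pose(-.014,.16)
for b in (.13,.11,.09,.06,.03,.01,0):print(b,rows(s,[pose(-.014,b)],1)[0])
```

```text
err mm (tool axes) [-0.5 -0.5  0.3] rot [ 0.008 -0.002 -0.004] t 11.2 F [-3.7 -6.   3.3] w 0.009483194474376075 gf 30.50541400909424
0.13 [-0.0, 0.038, -0.0, -0.0013, 0.0, 0.0101, 1]
0.11 [-0.0, 0.064, -0.0, -0.002, 0.0, 0.0169, 1]
0.09 [0.0, 0.089, -0.0, -0.0025, 0.0, 0.0237, 1]
0.06 [-0.0, 0.127, -0.0, -0.0031, 0.0, 0.0339, 1]
0.03 [0.0, 0.166, 0.0, -0.0034, 0.0, 0.0442, 1]
0.01 [0.0, 0.191, -0.0, -0.0034, 0.0, 0.051, 1]
0 [0.0, 0.204, -0.0, -0.0034, 0.0, 0.0544, 1]
```

step_arm:
  series:
    - [[0,0,0.007,0,-0.003,0,1],[0,0,0.014,0,-0.0055,0,1],[0,0,0.014,0,-0.0055,0,1],[0,0,0.014,0,-0.0055,0,1]]

```text
t: 11.7
tool_pos: [0.6355, -0.1067, 0.2004]
eef_rot: [0.06, 0.648, 0.757, -0.055]
ft_force: [-0.7, -7.0, 1.9]
width: 0.0097
grip_force: 28.6
```

step_arm:
  series:
    - [[0,0.038,0,-0.0013,0,0.01,1],[0,0.064,0,-0.002,0,0.017,1],[0,0.089,0,-0.0025,0,0.0235,1],[0,0.089,0,-0.0025,0,0.0235,1]]

```text
t: 12.2
tool_pos: [0.6358, -0.1092, 0.1909]
eef_rot: [0.033, 0.65, 0.759, -0.032]
ft_force: [-1.2, -5.9, 2.2]
width: 0.0094
grip_force: 28.8
```

step_arm:
  series:
    - [[0,0.007,0,-0.0001,0,0.002,1],[0,0.013,0,-0.0002,0,0.0035,1],[0,0.013,0,-0.0002,0,0.0035,1]]

```text
t: 12.58
tool_pos: [0.6359, -0.1095, 0.1898]
eef_rot: [0.029, 0.649, 0.759, -0.029]
ft_force: [-1.6, -7.0, 2.2]
width: 0.0093
grip_force: 28.5
```

Run:
```python
from plan import *
err(-.014,.08)
s=pose(-.014,.08)
for b in (.07,.06,.05,.03,.01,0):print(b,rows(s,[pose(-.014,b)],1)[0])
```

```text
err mm (tool axes) [-0.4  0.   0.3] rot [ 0.005 -0.002 -0.003] t 12.575 F [-1.6 -7.   2.2] w 0.009293011436075325 gf 28.548095226287842
0.07 [0.0, 0.013, 0.0, -0.0005, 0.0, 0.0034, 1]
0.06 [-0.0, 0.025, -0.0, -0.0009, 0.0, 0.0068, 1]
0.05 [-0.0, 0.038, -0.0, -0.0013, 0.0, 0.0101, 1]
0.03 [0.0, 0.064, 0.0, -0.002, 0.0, 0.0169, 1]
0.01 [-0.0, 0.089, 0.0, -0.0025, 0.0, 0.0237, 1]
0 [0.0, 0.102, 0.0, -0.0028, 0.0, 0.0271, 1]
```

step_arm:
  series:
    - [[0,0.013,0,-0.0005,0,0.0034,1],[0,0.025,0,-0.0009,0,0.0068,1],[0,0.025,0,-0.0009,0,0.0068,1],[0,0.025,0,-0.0009,0,0.0068,1]]

```text
t: 13.08
tool_pos: [0.6361, -0.11, 0.1872]
eef_rot: [0.022, 0.65, 0.76, -0.022]
ft_force: [-1.1, -7.0, 1.9]
width: 0.0098
grip_force: 28.6
```

Fz hasn't risen, so the nose is below the lip top and in the notch. I'll lower it the rest of the way.

step_arm:
  series:
    - [[0,0.02,0,-0.0006,0,0.005,1],[0,0.039,0,-0.0011,0,0.01,1],[0,0.064,0,-0.0016,0,0.0168,1],[0,0.064,0,-0.0016,0,0.0168,1],[0,0.064,0,-0.0016,0,0.0168,1]]

```text
t: 13.7
tool_pos: [0.6362, -0.1112, 0.1804]
eef_rot: [0.003, 0.65, 0.76, -0.006]
ft_force: [-1.7, -7.4, 0.7]
width: 0.0097
grip_force: 28.7
```

Run:
```python
from plan import *
err(-.014,.01)
```

```text
err mm (tool axes) [-0.4  0.1  0.3] rot [ 0.005 -0.002 -0.002] t 13.7 F [-1.7 -7.4  0.7] w 0.00971462890901676 gf 28.67118626832962
```

Now I'll lower the last 0.01 rad, then open.

step_arm:
  series:
    - [[0,0.013,0,-0.0003,0,0.003,1],[0,0.013,0,-0.0003,0,0.003,1],[0,0.013,0,-0.0003,0,0.003,-0.5],[0,0.013,0,-0.0003,0,0.003,-1],[0,0.013,0,-0.0003,0,0.003,-1],[0,0.013,0,-0.0003,0,0.003,-1],[0,0.013,0,-0.0003,0,0.003,-1],[0,0.013,0,-0.0003,0,0.003,-1]]

```text
t: 14.7
tool_pos: [0.6364, -0.1098, 0.179]
eef_rot: [-0.002, 0.649, 0.76, -0.002]
ft_force: [-0.7, -0.1, 0.3]
width: 0.0855
grip_force: 0.0
```

step_arm:
  series:
    - [[0,0,0,0,0,-0.05,-1],[0,0,0,0,0,-0.1,-1],[0,0,0,0,0,-0.2,-1],[0,0,0,0,0,-0.25,-1],[0,0,0,0,0,-0.25,-1],[0,0,0,0,0,-0.25,-1]]

```text
t: 15.45
tool_pos: [0.6365, -0.1098, 0.278]
eef_rot: [-0.002, 0.649, 0.76, -0.002]
ft_force: [-0.2, 0.5, -0.0]
width: 0.0856
grip_force: 0.0
```

Run:
```python
from bench import *
import cv2,numpy as np
w=get_image("wrist"); s=get_image("scene")[190:280,215:345]
o=get_obs(); print(o["t"],o["tool_pos"],o["width"])
cv2.imwrite("pics/end.png",np.hstack([cv2.resize(w[100:350,130:430],(400,333)),cv2.resize(s,(400,333),interpolation=cv2.INTER_CUBIC)]))
```

```text
15.55 [ 0.63640063 -0.10981071  0.27772231] 0.08530070671174657
```

View pics/end.png

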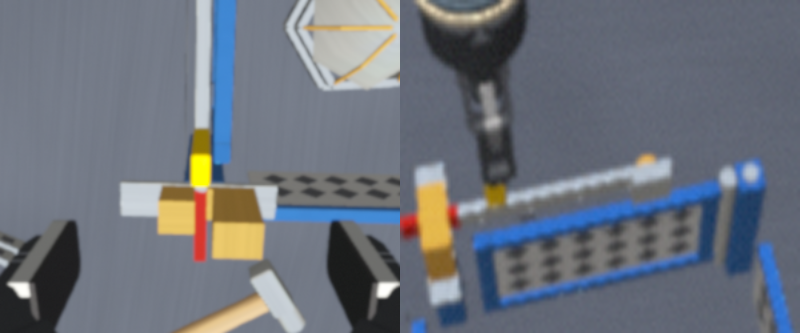

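The red nose lies in the notch between lip and backstop, the gate stays shut after release, and the gripper is clear. I'm handing in.

```bash
python3 -c "
from bench import *
print(close_job())"
```

```text
the job is handed in; nothing more can be done
None
```

The gate is shut and latched: the nose sits between lip and backstop, and the gate stayed shut after I let go. I handed the job in at about 15.6 s; `close_job()` gave no verdict, and I judged the bar level from the pictures and the drop in force rather than measuring its angle.

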